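# Find the jam jar that has not sealed

### The job

The jam has cooled: with a fingertip, press the dome in the middle of each of the three jam jar lids in turn, from left to right as the robot sees them, lightly but firmly enough to feel whether it gives. One of them gives: that jar has not sealed and must go to the fridge, so show me which it is by pressing its dome fully down, gently, and finish while still holding it down with the fingertip, touching nothing else. Do not lift, tip or shift the jars, and leave everything else where it is.

Things in the scene. Friction and masses are not known exactly. Their poses are not given: they have to be found in the camera images.
- board: wooden chopping board, 210 (x) by 450 (y) by 22 mm thick, fixed. Origin: centre of its underside on the table; x points away from the robot, y to the left (the board is turned by up to 0.35 rad). The row of jars runs along the board's y over its middle
- jar_1: one of three alike jam jars with a twist lid, 66 mm wide, 100 mm tall, about 0.3 kg, loose. Origin: centre of its underside, z up; its yaw means nothing. The three stand in a row on the board, about 110 mm apart; any of them may stand at the left, middle or right
- jar_2: one of three alike jam jars with a twist lid, 66 mm wide, 100 mm tall, about 0.3 kg, loose. Origin: centre of its underside, z up; its yaw means nothing. The three stand in a row on the board, about 110 mm apart; any of them may stand at the left, middle or right
- jar_3: one of three alike jam jars with a twist lid, 66 mm wide, 100 mm tall, about 0.3 kg, loose. Origin: centre of its underside, z up; its yaw means nothing. The three stand in a row on the board, about 110 mm apart; any of them may stand at the left, middle or right
- jar_1_top (a point): top of the dome in jar_1's lid at rest, on the jar's axis, 105 mm above its underside (127 mm above the table). The dome is 32 mm wide at its foot, 12 mm at its flat crown, and stands 5 mm above the lid. This point is fixed to the jar, it does not sink with the dome
- jar_2_top (a point): top of the dome in jar_2's lid at rest, on the jar's axis, 105 mm above its underside (127 mm above the table). The dome is 32 mm wide at its foot, 12 mm at its flat crown, and stands 5 mm above the lid. This point is fixed to the jar, it does not sink with the dome
- jar_3_top (a point): top of the dome in jar_3's lid at rest, on the jar's axis, 105 mm above its underside (127 mm above the table). The dome is 32 mm wide at its foot, 12 mm at its flat crown, and stands 5 mm above the lid. This point is fixed to the jar, it does not sink with the dome
- jar_1_dome (a joint): how far the dome in jar_1's lid is pressed in (m), 0 at rest, at most 0.0035. Sealed: stiff, 15 N/mm, so a light press moves it under 0.5 mm. On the one unsealed jar a soft spring: 0.7 N to start, 3.5 N fully in; it comes up again when let go. The domes look and stand alike at rest: it must be felt
- jar_2_dome (a joint): how far the dome in jar_2's lid is pressed in (m), 0 at rest, at most 0.0035. Sealed: stiff, 15 N/mm, so a light press moves it under 0.5 mm. On the one unsealed jar a soft spring: 0.7 N to start, 3.5 N fully in; it comes up again when let go. The domes look and stand alike at rest: it must be felt
- jar_3_dome (a joint): how far the dome in jar_3's lid is pressed in (m), 0 at rest, at most 0.0035. Sealed: stiff, 15 N/mm, so a light press moves it under 0.5 mm. On the one unsealed jar a soft spring: 0.7 N to start, 3.5 N fully in; it comes up again when let go. The domes look and stand alike at rest: it must be felt
- teaspoon: steel teaspoon lying on the board's left end, 130x27x11 mm; to be left alone
- lemon: lemon lying on the board's right end, 78x55x56 mm; to be left alone
- big_jar: wider jar of spread with a white lid, 85 mm wide, 100 mm tall, far left; not one of the batch; to be left alone
- tumbler: clear glass tumbler, 64 mm wide, 84 mm tall, left of the board; to be left alone
- tape_roll: roll of brown tape, 93 mm across, 48 mm tall, left of the board; to be left alone
- espresso: white espresso cup, 63x88x50 mm, right of the board; to be left alone
- note_pad: green note pad, 74x74x12 mm, right of the board; to be left alone
- pen: slim white pen, 145 mm, right of the board; to be left alone
There are look-alikes about, which are no part of the job. Leave any purple look-alike of the jar_2 alone.

How it is judged:
On the way, in this order (a step that is already met when the one before it is completed fails the run):
1. the dome of the left jar's lid is pressed (over 2 N) (((y of jar_1 in the frame of board above 0.055 m and contact force between the fingers and jar_1_dome above 2 N and horizontal distance between the grasp point and jar_1_top below 0.025 m and z of the grasp point in the frame of jar_1_top above 0 m) or (y of jar_2 in the frame of board above 0.055 m and contact force between the fingers and jar_2_dome above 2 N and horizontal distance between the grasp point and jar_2_top below 0.025 m and z of the grasp point in the frame of jar_2_top above 0 m) or (y of jar_3 in the frame of board above 0.055 m and contact force between the fingers and jar_3_dome above 2 N and horizontal distance between the grasp point and jar_3_top below 0.025 m and z of the grasp point in the frame of jar_3_top above 0 m))), for 0.1 s.
2. the dome of the middle jar's lid is pressed (over 2 N) (((y of jar_1 in the frame of board between -0.055 and 0.055 m and contact force between the fingers and jar_1_dome above 2 N and horizontal distance between the grasp point and jar_1_top below 0.025 m and z of the grasp point in the frame of jar_1_top above 0 m) or (y of jar_2 in the frame of board between -0.055 and 0.055 m and contact force between the fingers and jar_2_dome above 2 N and horizontal distance between the grasp point and jar_2_top below 0.025 m and z of the grasp point in the frame of jar_2_top above 0 m) or (y of jar_3 in the frame of board between -0.055 and 0.055 m and contact force between the fingers and jar_3_dome above 2 N and horizontal distance between the grasp point and jar_3_top below 0.025 m and z of the grasp point in the frame of jar_3_top above 0 m))), for 0.1 s.
3. the dome of the right jar's lid is pressed (over 2 N) (((y of jar_1 in the frame of board below -0.055 m and contact force between the fingers and jar_1_dome above 2 N and horizontal distance between the grasp point and jar_1_top below 0.025 m and z of the grasp point in the frame of jar_1_top above 0 m) or (y of jar_2 in the frame of board below -0.055 m and contact force between the fingers and jar_2_dome above 2 N and horizontal distance between the grasp point and jar_2_top below 0.025 m and z of the grasp point in the frame of jar_2_top above 0 m) or (y of jar_3 in the frame of board below -0.055 m and contact force between the fingers and jar_3_dome above 2 N and horizontal distance between the grasp point and jar_3_top below 0.025 m and z of the grasp point in the frame of jar_3_top above 0 m))), for 0.1 s.
At the end, for the whole second after the job is handed in: a fingertip holds the dome of the unsealed jar down (pressed in over 2.8 mm, with under 20 N) and touches no other jar or thing; all three jars stand upright and still on the board (((value of joint jar_1_dome above 0.0028 m and contact force between the fingers and jar_1 between 1.5 and 20 N and horizontal distance between the grasp point and jar_1_top below 0.025 m and z of the grasp point in the frame of jar_1_top above 0 m and contact force between the fingers and jar_2 below 0.2 N and contact force between the fingers and jar_3 below 0.2 N) or (value of joint jar_2_dome above 0.0028 m and contact force between the fingers and jar_2 between 1.5 and 20 N and horizontal distance between the grasp point and jar_2_top below 0.025 m and z of the grasp point in the frame of jar_2_top above 0 m and contact force between the fingers and jar_1 below 0.2 N and contact force between the fingers and jar_3 below 0.2 N) or (value of joint jar_3_dome above 0.0028 m and contact force between the fingers and jar_3 between 1.5 and 20 N and horizontal distance between the grasp point and jar_3_top below 0.025 m and z of the grasp point in the frame of jar_3_top above 0 m and contact force between the fingers and jar_1 below 0.2 N and contact force between the fingers and jar_2 below 0.2 N)) and angle between each of jar_1, jar_2, jar_3's own z axis and vertical below 0.05 rad and linear speed of each of jar_1, jar_2, jar_3 below 0.01 m/s and z of jar_1 in the frame of board between 0.019 and 0.025 m and z of jar_2 in the frame of board between 0.019 and 0.025 m and z of jar_3 in the frame of board between 0.019 and 0.025 m and contact force between the fingers and teaspoon below 0.2 N and contact force between the fingers and lemon below 0.2 N and contact force between the fingers and big_jar below 0.2 N and contact force between the fingers and tumbler below 0.2 N and contact force between the fingers and tape_roll below 0.2 N and contact force between the fingers and espresso below 0.2 N and contact force between the fingers and note_pad below 0.2 N and contact force between the fingers and pen below 0.2 N and contact force between the arm and anything else below 0.5 N); the arm keeps its last pose, push and grip.
It fails at once if a jar is shifted by more than 20 mm (distance of any of jar_1, jar_2, jar_3 from where it was at the start of the episode above 0.02 m).
It fails at once if a jar is lifted off the board by more than 8 mm or tipped by more than 0.25 rad (z of any of jar_1, jar_2, jar_3 in the frame of board above 0.03 m or angle between any of jar_1, jar_2, jar_3's own z axis and vertical above 0.25 rad).
It fails at once if a jar is pressed or squeezed with more than 30 N (contact force between the fingers and jar_1 above 30 N or contact force between the fingers and jar_2 above 30 N or contact force between the fingers and jar_3 above 30 N).
It fails at once if something else on the table or board is shifted by more than 25 mm (distance of any of teaspoon, lemon, big_jar, tumbler, tape_roll, espresso, note_pad, pen from where it was at the start of the episode above 0.025 m).
It also fails if it takes over 51 s, if anything falls off the work surface, if the arm or the gripper's body presses on something with over 40 N, if the wrist force passes 120 N, or if a joint passes its speed limit or range.

### The arm

A 7-joint arm with a two-finger parallel gripper is mounted at the origin on the work surface; the furniture and walls round the work are solid. World frame = base frame: x ahead of the robot, y to its left, z up, the work surface at z = 0. Lengths are in m, angles in rad, forces in N, time in s.
With the tool pointing down it reaches from about 0.425 to 1.025 m from the base axis. Payload 9.4 kg.
Tool frame: the origin (TCP) lies on the centre line of the jaws, within the pads' length; the fingertips stand 19 mm ahead of it and the grasp point (between the pads) is the TCP; z points along the fingers, y is the line along which they close (so a half turn about z gives the same grasp; the last joint's range is limited). The gripper opens to 93 mm and grips with 3 to 60 N. Pads are 15 mm wide; open, the fingers measure 128 mm over their backs; the gripper's body (75 mm by 188 mm) begins 65 mm behind the grasp point.
Start: joints at [1.262, 0.599, -0.003, 1.599, 0.002, 0.943, -0.08], TCP at [0.167, -0.706, 0.201] pointing down, gripper open.
Joint ranges: [-2.57, 2.57], [-0.35, 1.97], [-1.29, 1.29], [0.11, 2.56], [-1.05, 4.19], [0.11, 1.86], [-2.63, 2.63]. Speed limits (rad/s): [2.22, 2.22, 3.01, 3.01, 3.14, 3.14, 3.14].

### API

Orientations are given as a unit quaternion [w, x, y, z].
In Python, from plant import sensors, snapshot, camera_model, order gives the robot as it stands.
- The arm moves only by the shell command python3 -m jog 'ROWS' [FORCE]. ROWS is JSON, a list of rows, each a list of 3 entries, a list of its own where there are three numbers: the shift along the tool's x, y, z in cm, then the turn, a rotation vector about the tool's x, y, z in rad, then the closure, from -1 (fully open) to 1 (shut), so that 0 is half open. A call has 1 to 10 rows; each row is the pose to reach, as a shift and turn from the pose commanded when the call began, along the tool's axes at that moment; what a row does not reach only later rows make up. A row lasts 1/8 s, in which the tool goes at most 62.5 mm and 10.7 degrees, less where a joint would pass 70% of its speed; a pose out of reach is approached as far as the arm can. A call with a gripper value outside its range is refused whole. The fingers move at their own pace and stop on an object; FORCE is the grip in N (left out, the last holds). Time passes only in rows, so rows that repeat a pose let the fingers close. It gives the time, the measured TCP pose, the force, the opening and the grip force at its end, in the units of the state.
- sensors.get_state(): the state, without advancing time (a new reading comes with each control period).
- snapshot(name): name is "scene" or "side" or "wrist"; returns the picture (400x640x3 uint8, red, green, blue); there is no depth.
- camera_model(name): a dict with "mtx" (3x3 intrinsics, pixels), "pose" (4x4, takes a point from camera to world coordinates). Camera axes: x right, y down, z forward; pixel columns grow to the right and rows downward; lengths in m; the calibration is good to about 2 mm. A picture is of the moment at which its call begins: read the wrist's pose just before it. camera_model takes no time and is no camera call; for the wrist camera it gives the pose at the moment of the call.
- order.job_done(): hands the job in; it is judged then, once.
The state is a dict: "time_s": time; "qpos": joint angles; "dq": joint speeds; "joint_efforts": joint torques, N m; "position": TCP position; "orientation": TCP orientation; "wrist_force": force on the tool from outside, world axes, zero at the start; "wrist_torque": the same for the moment, N m; "grip_width": opening from 0.0 (shut) to 1.0 (fully open); "grip_force": force on a finger pad.
Only numpy, scipy, OpenCV 4.12 (cv2) and the standard library are available. Lean on these libraries where they do the work, as an engineer would, in place of code of your own. Each camera call takes 0.05 s, during which the arm holds its last target. There are 200 camera calls.

## Working session

There is one attempt and no reset: what is moved stays moved. The work goes in short steps, Python scripts to look and compute and a shell command to move; the robot and the scene stay as the last step left them, time stands still between calls to the robot, and variables do not carry over. Pictures are saved under pics/ and viewed, at most 10 in all, crops included, and the job is handed in when it is done.

```bash
ls; mkdir -p pics; python3 - <<'E'
from plant import sensors, snapshot, camera_model
import cv2,numpy as np
s=sensors.get_state()
for k in("time_s","position","orientation","wrist_force","grip_width"):print(k,np.round(s[k],4))
for n in("scene","side"):
    m=camera_model(n);im=snapshot(n)[:,:,::-1];cv2.imwrite(f"pics/{n}0.png",im)
    print(n,np.round(m["mtx"],1).tolist(),np.round(m["pose"],3).tolist())
E
```

```text
pics
time_s 0.0
position [ 0.1664 -0.7051  0.2001]
orientation [-8.000e-04  9.933e-01  1.157e-01 -2.000e-04]
wrist_force [-0.1568 -0.6855  0.5372]
grip_width 1.0011
scene [[469.3, 0.0, 319.0], [0.0, 469.3, 202.7], [0.0, 0.0, 1.0]] [[-0.986, 0.089, -0.138, 0.661], [0.163, 0.624, -0.765, 1.298], [0.018, -0.777, -0.63, 1.177], [0.0, 0.0, 0.0, 1.0]]
side [[456.0, 0.0, 322.8], [0.0, 456.0, 195.9], [0.0, 0.0, 1.0]] [[0.984, -0.098, 0.152, 0.235], [-0.18, -0.485, 0.855, -1.265], [-0.01, -0.869, -0.495, 0.82], [0.0, 0.0, 0.0, 1.0]]
```

View pics/scene0.png

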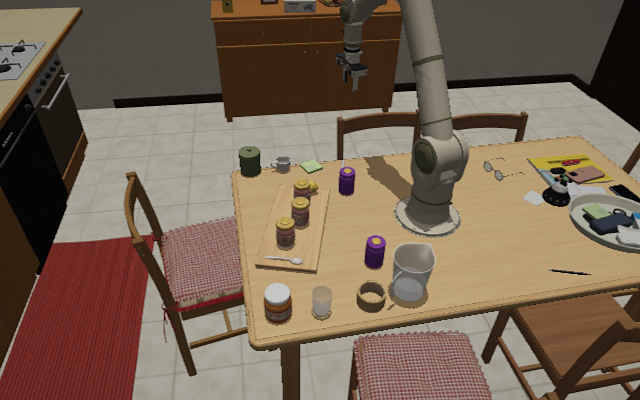

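View pics/side0.png

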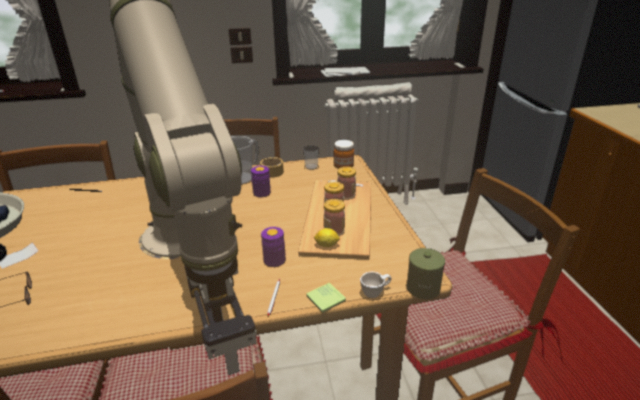

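The scene view looks back at the robot. The three gold-lidded jars on the board are at about (285,231) left, (300,211) middle and (302,187) right. In the side view they are at (346,174), (334,190) and (334,208). The purple-bodied look-alikes stand off the board at (375,250) and (347,180) in the scene view, so they are excluded. I'll confirm this in a crop and triangulate the lids.

```bash
cat > h.py <<'E'
import numpy as np,cv2
from plant import camera_model
def ray(n,uv,m=None):
    m=m or camera_model(n);d=np.linalg.inv(m["mtx"])@[*uv,1];P=np.array(m["pose"])
    d=P[:3,:3]@d;return P[:3,3],d/np.linalg.norm(d)
def onplane(n,uv,z,m=None):
    o,d=ray(n,uv,m);return o+d*(z-o[2])/d[2]
def tri(rs):
    A=sum(np.eye(3)-np.outer(d,d) for o,d in rs);b=sum((np.eye(3)-np.outer(d,d))@o for o,d in rs)
    return np.linalg.solve(A,b)
E
python3 - <<'E'
import cv2,numpy as np
a=cv2.imread("pics/scene0.png");b=cv2.imread("pics/side0.png")
c=[]
for im,(x,y) in((a,(250,160)),(b,(295,150))):
    cr=im[y:y+120,x:x+90];c.append(cv2.resize(cr,None,fx=4.4,fy=4.4,interpolation=cv2.INTER_CUBIC))
    h=cv2.cvtColor(im,cv2.COLOR_BGR2HSV);m=cv2.inRange(h,(15,140,120),(27,255,255));m2=np.zeros_like(m);m2[y:y+120,x:x+90]=m[y:y+120,x:x+90]
    n,l,s,ct=cv2.connectedComponentsWithStats(m2)
    for i in range(1,n):
        if s[i,4]>25:print(x,s[i],np.round(ct[i],1))
cv2.imwrite("pics/crop.png",np.hstack(c))
E
```

```text
250 [298 180   8   5  31] [301.5 182. ]
250 [308 181  10   8  43] [312.7 184.7]
250 [296 199   8   6  31] [299.5 200.9]
250 [281 219   9   6  38] [284.6 221.3]
295 [337 166  19  10 155] [346.3 170.6]
295 [324 182  20  10 160] [333.6 186.8]
295 [324 199  21  12 210] [334.1 204.5]
295 [314 227  26  16 265] [326.6 235.1]
```

View pics/crop.png

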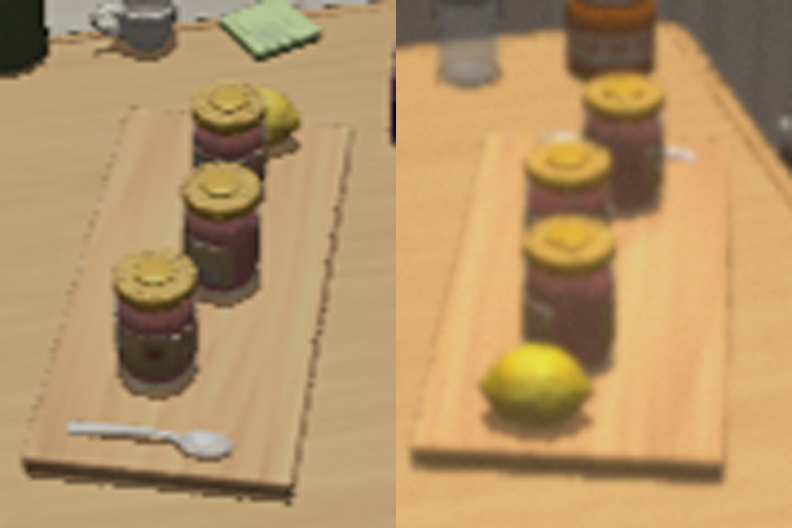

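The crop confirms three red jars with gold domed lids on the board. The lid domes in the scene view are at (285,221) left, (300,201.5) middle and (301.7,182.5) right. In the side view they are at (346.4,169.8), (334,185) and (334.4,204).

```bash
python3 - <<'E'
from h import *
for n,a,b in(("L",(285,221.0),(346.4,169.8)),("M",(300,201.5),(334,185)),("R",(301.7,182.5),(334.4,204))):
    p=tri([ray("scene",a),ray("side",b)]);print(n,np.round(p,3),np.round(onplane("scene",a,.125),3),np.round(onplane("side",b,.125),3),"r",np.hypot(*p[:2]).round(3))
for uv in((256,265.5),(315,269),(281,184.5),(329,189)):print("board",np.round(onplane("scene",uv,.022),3))
from plant import sensors
from scipy.spatial.transform import Rotation as R
s=sensors.get_state();q=s["orientation"];print(R.from_quat(q,scalar_first=True).as_matrix().round(3))
m=camera_model("wrist");T=np.eye(4);T[:3,:3]=R.from_quat(q,scalar_first=True).as_matrix();T[:3,3]=s["position"]
print(np.round(np.linalg.inv(T)@m["pose"],3),np.round(m["mtx"],1).tolist())
E
```

```text
L [0.56  0.1   0.124] [0.56  0.101 0.125] [0.56  0.098 0.125] r 0.569
M [0.496 0.002 0.123] [0.496 0.004 0.125] [ 0.497 -0.001  0.125] r 0.496
R [ 0.474 -0.113  0.122] [ 0.475 -0.108  0.125] [ 0.474 -0.118  0.125] r 0.488
board [0.67  0.194 0.022]
board [0.478 0.239 0.022]
board [ 0.542 -0.244  0.022]
board [ 0.353 -0.186  0.022]
[[ 0.973  0.23  -0.   ]
 [ 0.23  -0.973  0.001]
 [-0.    -0.001 -1.   ]]
[[-0.    -0.961 -0.276  0.077]
 [ 1.    -0.     0.     0.001]
 [-0.    -0.276  0.961 -0.185]
 [ 0.     0.     0.     1.   ]] [[305.7, 0.0, 325.4], [0.0, 305.7, 199.6], [0.0, 0.0, 1.0]]
```

```bash
python3 -m jog '[[[6,-5,-2],[0,0,0],1],[[12,-9,-2],[0,0,0],1],[[18,-14,-2],[0,0,0],1],[[24,-19,-2],[0,0,0],1],[[30,-24,-2],[0,0,0],1],[[36,-28,-2],[0,0,0],1],[[39,-34,-2],[0,0,0],1],[[42,-40,-2],[0,0,0],1],[[45,-46,-2],[0,0,0],1],[[48,-51,-2],[0,0,0],1]]' 10
```

```text
time_s: 1.35
position: [0.4901, -0.18, 0.2208]
orientation: [-0.0, 0.993, 0.116, -0.0]
wrist_force: [1.0, -0.2, 0.5]
grip_width: 0.011
grip_force: 0.0
```

```bash
python3 -m jog '[[[3,-6,0],[0,0,0],1],[[6,-12,0],[0,0,0],1],[[9,-18,2],[0,0,0],1],[[9,-18,2],[0,0,0],1],[[9,-18,2],[0,0,0],1],[[9,-18,2],[0,0,0],1]]'
python3 - <<'E'
from plant import snapshot,sensors,camera_model
from h import *
m=camera_model("wrist");cv2.imwrite("pics/w1.png",snapshot("wrist")[:,:,::-1]);np.savez("w1.npz",mtx=m["mtx"],pose=m["pose"])
K=np.array(m["mtx"]);P=np.linalg.inv(m["pose"])
for p in((.56,.1,.127),(.496,.002,.127),(.474,-.113,.127)):
    c=K@(P@[*p,1])[:3];print((c[:2]/c[2]).round(0))
E
```

```text
time_s: 2.1
position: [0.5358, 0.0118, 0.201]
orientation: [0.0, 0.993, 0.114, -0.0]
wrist_force: [-0.1, -0.0, 0.5]
grip_width: 0.009
grip_force: 0.0
[229. 153.]
[325. 245.]
[436. 291.]
```

View pics/w1.png

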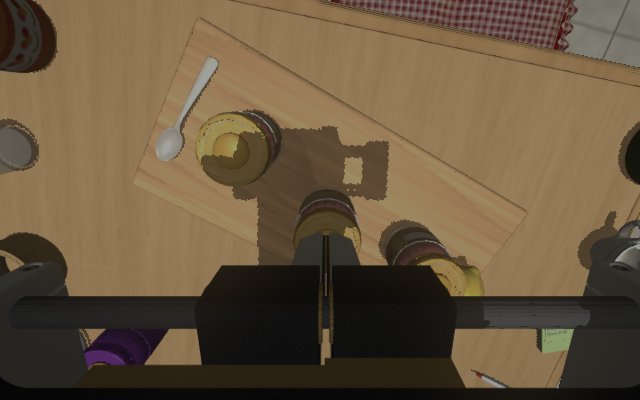

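The wrist view shows the left jar's lid circle centred at about (233,149) with its dome at about (228,149). I predicted (229,153), so they agree within a few mm. The middle and right lids are partly hidden behind the fingers.

```bash
cat >> h.py <<'E'
from plant import sensors
from scipy.spatial.transform import Rotation as R
def go(p):
    s=sensors.get_state();M=R.from_quat(s["orientation"],scalar_first=True).as_matrix()
    print("pos",np.round(s["position"],4),"F",np.round(s["wrist_force"],2),"shift cm",(M.T@(np.array(p)-s["position"])*100).round(2))
E
python3 - <<'E'
from h import *
d=np.load("w1.npz");m={k:d[k] for k in d}
print(onplane("wrist",(233,149),.122,m).round(4),onplane("wrist",(228,149),.127,m).round(4))
p=tri([ray("wrist",(229,149),m),ray("scene",(285,221)),ray("side",(346.4,169.8))]);print(p.round(4))
go((p[0],p[1],.16))
E
```

```text
[0.5633 0.0982 0.122 ] [0.5632 0.101  0.127 ]
[0.5613 0.1007 0.1239]
pos [0.5359 0.0117 0.2011] F [-0.45 -0.06 -0.18] shift cm [ 4.5  -8.09  4.11]
```

```bash
python3 -m jog '[[[2.3,-4,0],[0,0,0],1],[[4.5,-8,0],[0,0,0],1],[[4.5,-8,2],[0,0,0],1],[[4.5,-8,4],[0,0,0],1],[[4.5,-8,4.6],[0,0,0],1],[[4.5,-8,4.6],[0,0,0],1],[[4.5,-8,4.6],[0,0,0],1],[[4.5,-8,4.6],[0,0,0],1]]'
python3 - <<'E'
from h import *
from plant import snapshot
m=camera_model("wrist");cv2.imwrite("pics/w2.png",np.vstack([snapshot("wrist")[:,:,::-1][180:330,150:500]]))
go((.562,.1,.146))
K=np.array(m["mtx"]);P=np.linalg.inv(m["pose"])
for p in((.562,.1,.127),):
    c=K@(P@[*p,1])[:3];print((c[:2]/c[2]).round(0)-[150,180])
E
```

```text
time_s: 3.15
position: [0.5619, 0.102, 0.1556]
orientation: [-0.0, 0.993, 0.115, 0.001]
wrist_force: [-0.3, -0.9, 0.2]
grip_width: 0.006
grip_force: 0.0
pos [0.5617 0.102  0.1555] F [ 0.06 -0.21 -0.14] shift cm [-0.02  0.2   0.95]
[176.  41.]
```

View pics/w2.png

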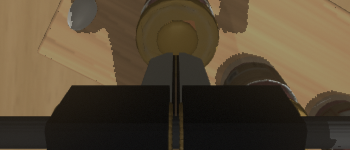

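The fingertip stands over the lid's dome, with the lid centred at about x = 176 in the crop. I'll descend and feel.

```bash
python3 -m jog '[[[0,0.1,0.4],[0,0,0],1],[[0,0.1,0.8],[0,0,0],1],[[0,0.1,0.8],[0,0,0],1]]'; python3 -m jog '[[[0,0,0.05],[0,0,0],1],[[0,0,0.05],[0,0,0],1]]'; python3 -m jog '[[[0,0,0.05],[0,0,0],1],[[0,0,0.05],[0,0,0],1]]'
```

```text
time_s: 3.58
position: [0.5614, 0.1011, 0.1464]
orientation: [0.0, 0.993, 0.116, -0.0]
wrist_force: [0.4, -0.3, -0.1]
grip_width: 0.006
grip_force: 0.0
time_s: 3.82
position: [0.5617, 0.1012, 0.1464]
orientation: [-0.0, 0.993, 0.116, -0.0]
wrist_force: [0.6, 0.4, 1.4]
grip_width: 0.006
grip_force: 0.0
time_s: 4.08
position: [0.5617, 0.1011, 0.1459]
orientation: [-0.0, 0.993, 0.116, -0.0]
wrist_force: [-0.4, -0.2, -0.2]
grip_width: 0.007
grip_force: 0.0
```

```bash
python3 -m jog '[[[0,0,0.05],[0,0,0],1],[[0,0,0.05],[0,0,0],1]]' | grep -E "pos|wrist"; python3 -m jog '[[[0,0,0.05],[0,0,0],1],[[0,0,0.05],[0,0,0],1]]'| grep -E "pos|wrist"
```

```text
position: [0.5617, 0.1011, 0.1453]
wrist_force: [-0.4, -0.6, -0.2]
position: [0.5617, 0.1011, 0.1448]
wrist_force: [-0.3, -0.3, 0.7]
```

```bash
python3 -m jog '[[[0,0,0.05],[0,0,0],1],[[0,0,0.05],[0,0,0],1]]' | grep -E "pos|wrist"; python3 -m jog '[[[0,0,0.05],[0,0,0],1],[[0,0,0.05],[0,0,0],1]]'| grep -E "pos|wrist"
```

```text
position: [0.5617, 0.1011, 0.1443]
wrist_force: [0.3, 0.6, 0.9]
position: [0.5617, 0.1011, 0.1438]
wrist_force: [0.7, 0.1, -0.9]
```

```bash
for i in 1; do python3 -m jog '[[[0,0,0.05],[0,0,0],1],[[0,0,0.05],[0,0,0],1]]' | grep -E "pos|wrist"; done; python3 -m jog '[[[0,0,0.05],[0,0,0],1],[[0,0,0.05],[0,0,0],1]]'| grep -E "pos|wrist"
python3 - <<'E'
from h import *
from plant import snapshot
cv2.imwrite("pics/s3.png",cv2.resize(np.hstack([snapshot("scene")[190:250,250:320,::-1],snapshot("side")[140:200,310:380,::-1]]),None,fx=5,fy=5,interpolation=cv2.INTER_CUBIC))
E
```

```text
position: [0.5617, 0.1011, 0.1433]
wrist_force: [-0.3, 0.4, 1.1]
position: [0.5617, 0.1011, 0.1428]
wrist_force: [0.1, 0.1, -0.1]
```

View pics/s3.png

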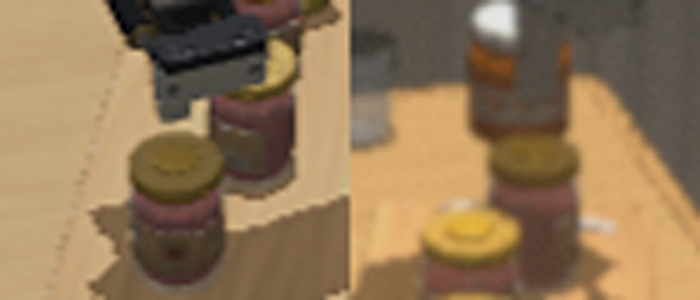

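The fingertip ends at about (285,213) in the scene view and (349,159) in the side view. That is above the dome in both views, so it isn't touching yet. I'll triangulate the tip.

```bash
python3 - <<'E'
from h import *
print(tri([ray("scene",(285,212)),ray("side",(349,159))]).round(3))
print(tri([ray("scene",(285,221)),ray("side",(346.4,169.8))]).round(3))
for n in("scene","side"):
    m=camera_model(n);K=m["mtx"];P=np.linalg.inv(m["pose"])
    for p in((.5617,.101,.1238),(.5617,.101,.1428),(.5617,.101,.2)):
        c=np.array(K)@(P@[*p,1])[:3];print(n,p,(c[:2]/c[2]).round(1))
from plant import snapshot
a=np.array(snapshot("scene")[150:250,240:340,::-1]);b=np.array(snapshot("side")[100:200,300:400,::-1])
cv2.imwrite("pics/s4.png",cv2.convertScaleAbs(cv2.resize(np.hstack([a,b]),None,fx=4,fy=4,interpolation=cv2.INTER_CUBIC),alpha=1.8,beta=20))
E
```

```text
[0.564 0.099 0.164]
[0.56  0.1   0.124]
scene (0.5617, 0.101, 0.1238) [284.6 221.3]
scene (0.5617, 0.101, 0.1428) [284.4 217.1]
scene (0.5617, 0.101, 0.2) [283.9 203.9]
side (0.5617, 0.101, 0.1238) [346.6 169.7]
side (0.5617, 0.101, 0.1428) [346.7 164.7]
side (0.5617, 0.101, 0.2) [347.  149.2]
```

View pics/s4.png

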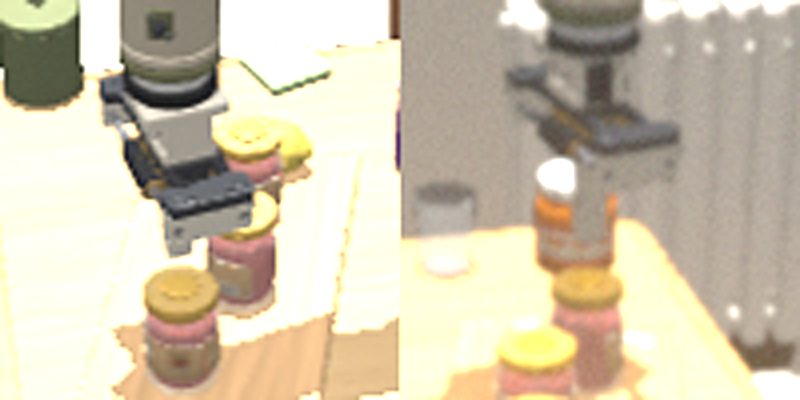

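The fingertip triangulates to z ≈ 0.16 while the TCP reads 0.143. With the gripper shut the tips are therefore retracted, well behind the nominal 19 mm. I'll rise and check how far the tips reach at several openings.

```bash
cat > shot.py <<'E'
import sys
from h import *
from plant import snapshot
s=sensors.get_state();print(np.round(s["position"],4),s["grip_width"])
w=np.array(snapshot("wrist")[150:280,200:450,::-1]);b=np.array(snapshot("side")[110:175,310:385,::-1])
b=cv2.resize(b,(150,130),interpolation=cv2.INTER_CUBIC)
cv2.imwrite(f"m{sys.argv[1]}.png",cv2.convertScaleAbs(np.hstack([w,b]),alpha=1.8,beta=10))
E
python3 -m jog '[[[0,0,-2],[0,0,0],1],[[0,0,-4],[0,0,0],1],[[0,0,-4],[0,0,0],1],[[0,0,-4],[0,0,0],1]]' >/dev/null; python3 shot.py 0
python3 -m jog '[[[0,0,0],[0,0,0],0.7],[[0,0,0],[0,0,0],0.7],[[0,0,0],[0,0,0],0.7]]'>/dev/null; python3 shot.py 1
python3 -m jog '[[[0,0,0],[0,0,0],0.4],[[0,0,0],[0,0,0],0.4],[[0,0,0],[0,0,0],0.4]]'>/dev/null; python3 shot.py 2
python3 -m jog '[[[0,0,0],[0,0,0],-0.2],[[0,0,0],[0,0,0],-0.2],[[0,0,0],[0,0,0],-0.2],[[0,0,0],[0,0,0],-0.2]]'>/dev/null; python3 shot.py 3
python3 - <<'E'
import cv2,numpy as np
m=[cv2.imread(f"m{i}.png") for i in range(4)]
cv2.imwrite("pics/m.png",np.vstack([np.hstack(m[:2]),np.hstack(m[2:])]))
E
```

```text
[0.5614 0.101  0.1823] 0.001841139957941288
[0.5616 0.1011 0.1827] 0.15412434066560812
[0.5617 0.1011 0.1829] 0.29855873736999344
[0.5617 0.1011 0.1829] 0.5955557904262913
```

View pics/m.png

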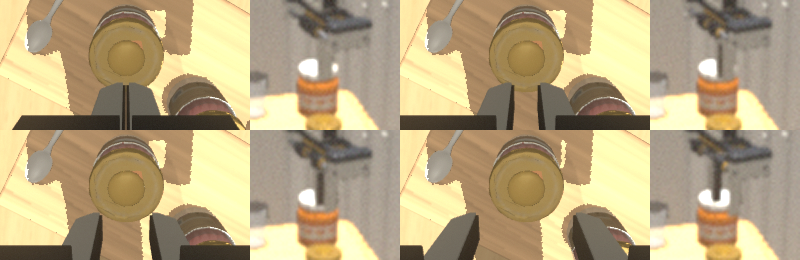

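The side view shows the tips stay at the same height at every opening. In the wrist view the tips are at about v = 233 throughout, and the dome at (327,208) lines up sideways with the jaws' centre at u ≈ 326. So the reported height runs about 36 mm low relative to the real tips, and I still expect true contact near a reading of 0.109. I'll shut the gripper and descend by feel.

```bash
python3 -m jog '[[[0,0,2],[0,0,0],1],[[0,0,4],[0,0,0],1],[[0,0,6],[0,0,0],1],[[0,0,6],[0,0,0],1],[[0,0,6],[0,0,0],1]]'|grep -E "pos|wrist|time";python3 - <<'E'
from h import *
from plant import snapshot
a=np.array(snapshot("scene")[170:250,240:330,::-1]);b=np.array(snapshot("side")[120:200,300:390,::-1])
cv2.imwrite("pics/s5.png",cv2.convertScaleAbs(cv2.resize(np.hstack([a,b]),None,fx=4,fy=4,interpolation=cv2.INTER_CUBIC),alpha=1.8,beta=20))
E
```

```text
time_s: 8.55
position: [0.562, 0.1012, 0.1234]
wrist_force: [0.3, -0.3, 0.0]
```

View pics/s5.png

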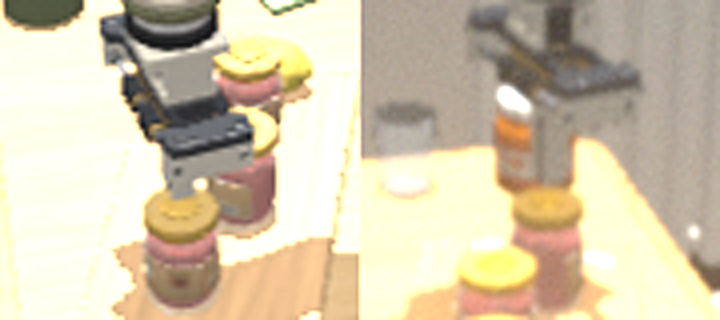

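The tip is now just above the left dome, at about (285,218) in the scene view and (348,167) in the side view, so roughly 10 mm remain. I'll feel downward from here.

```bash
python3 -m jog '[[[0,0,0.3],[0,0,0],1],[[0,0,0.6],[0,0,0],1],[[0,0,0.6],[0,0,0],1]]'|grep -E "pos|wrist|time"; python3 -m jog '[[[0,0,0.05],[0,0,0],1],[[0,0,0.1],[0,0,0],1]]'|grep -E "pos|wrist"
```

```text
time_s: 9.02
position: [0.5615, 0.1011, 0.1167]
wrist_force: [-0.6, -0.6, 0.6]
position: [0.5617, 0.1012, 0.1159]
wrist_force: [0.2, -0.2, 0.4]
```

```bash
python3 -m jog '[[[0,0,0.05],[0,0,0],1],[[0,0,0.05],[0,0,0],1]]'|grep -E "pos|wrist|time"; python3 -m jog '[[[0,0,0.05],[0,0,0],1],[[0,0,0.05],[0,0,0],1]]'|grep -E "pos|wrist"
```

```text
time_s: 9.52
position: [0.5617, 0.1011, 0.1153]
wrist_force: [0.5, -0.5, 0.7]
position: [0.5616, 0.1011, 0.1148]
wrist_force: [-0.0, 0.3, -0.7]
```

```bash
python3 -m jog '[[[0,0,0.05],[0,0,0],1],[[0,0,0.1],[0,0,0],1]]'|grep -E "pos|wrist|time"; python3 -m jog '[[[0,0,0.05],[0,0,0],1],[[0,0,0.05],[0,0,0],1]]'|grep -E "pos|wrist"
```

```text
time_s: 10.02
position: [0.5617, 0.1011, 0.1139]
wrist_force: [0.4, -0.3, -0.3]
position: [0.5617, 0.1011, 0.1133]
wrist_force: [-0.6, 0.3, -0.5]
```

```bash
python3 -m jog '[[[0,0,0.05],[0,0,0],1],[[0,0,0.05],[0,0,0],1]]'|grep -E "pos|wrist|time"; python3 -m jog '[[[0,0,0.05],[0,0,0],1],[[0,0,0.05],[0,0,0],1]]'|grep -E "pos|wrist"
```

```text
time_s: 10.52
position: [0.5617, 0.1011, 0.1128]
wrist_force: [-0.1, 0.5, -0.6]
position: [0.5617, 0.1011, 0.1124]
wrist_force: [0.9, 0.1, 0.3]
```

```bash
python3 -m jog '[[[0,0,0.05],[0,0,0],1],[[0,0,0.05],[0,0,0],1]]'|grep -E "pos|wrist|time"; python3 -m jog '[[[0,0,0.05],[0,0,0],1],[[0,0,0.05],[0,0,0],1]]'|grep -E "pos|wrist"
```

```text
time_s: 11.02
position: [0.5617, 0.1011, 0.1118]
wrist_force: [0.2, 0.6, -0.5]
position: [0.5617, 0.1011, 0.1113]
wrist_force: [0.8, -0.5, 0.7]
```

```bash
python3 -m jog '[[[0,0,0.05],[0,0,0],1],[[0,0,0.05],[0,0,0],1]]'|grep -E "pos|wrist|time"; python3 -m jog '[[[0,0,0.05],[0,0,0],1],[[0,0,0.05],[0,0,0],1]]'|grep -E "pos|wrist"
```

```text
time_s: 11.52
position: [0.5617, 0.1011, 0.1108]
wrist_force: [0.4, 0.3, 0.1]
position: [0.5617, 0.1011, 0.1103]
wrist_force: [-0.4, -0.4, -0.3]
```

```bash
python3 -m jog '[[[0,0,0.05],[0,0,0],1],[[0,0,0.05],[0,0,0],1]]'|grep -E "pos|wrist|time"; python3 -m jog '[[[0,0,0.05],[0,0,0],1],[[0,0,0.05],[0,0,0],1]]'|grep -E "pos|wrist"
```

```text
time_s: 12.02
position: [0.5617, 0.1011, 0.1098]
wrist_force: [0.3, 0.9, -0.3]
position: [0.5617, 0.1011, 0.1094]
wrist_force: [-1.4, 0.5, 0.9]
```

```bash
python3 -m jog '[[[0,0,0.05],[0,0,0],1],[[0,0,0.05],[0,0,0],1]]'|grep -E "pos|wrist|time"; python3 -m jog '[[[0,0,0.05],[0,0,0],1],[[0,0,0.05],[0,0,0],1]]'|grep -E "pos|wrist"
```

```text
time_s: 12.52
position: [0.5617, 0.1011, 0.1089]
wrist_force: [-0.2, -0.1, 0.4]
position: [0.5617, 0.1011, 0.1084]
wrist_force: [-0.6, -0.1, 1.1]
```

```bash
python3 -m jog '[[[0,0,0.05],[0,0,0],1]]'|grep -E "pos|wrist|time"; python3 -m jog '[[[0,0,0.05],[0,0,0],1],[[0,0,0.05],[0,0,0],1]]'|grep -E "pos|wrist"
```

```text
time_s: 12.9
position: [0.5617, 0.1011, 0.1079]
wrist_force: [0.5, -0.1, 1.5]
position: [0.5617, 0.1012, 0.1074]
wrist_force: [-0.4, 0.2, 2.4]
```

```bash
python3 -m jog '[[[0,0,0.05],[0,0,0],1]]'|grep -E "pos|wrist|time"; python3 -m jog '[[[0,0,0.05],[0,0,0],1],[[0,0,0.05],[0,0,0],1]]'|grep -E "pos|wrist"
```

```text
time_s: 13.28
position: [0.5617, 0.1011, 0.1069]
wrist_force: [-1.5, -0.6, 3.2]
position: [0.5617, 0.1011, 0.1064]
wrist_force: [-0.9, -0.7, 3.1]
```

The left dome touched at a reading of about 0.109 and gives. Over 3 mm of travel the force rose only to about 3 N, with a soft slope of roughly 0.8 N/mm. Next is the middle jar.

```bash
python3 -m jog '[[[0,0,-1.5],[0,0,0],1],[[0,0,-2.5],[0,0,0],1],[[-4.3,4.1,-2.5],[0,0,0],1],[[-8.7,8.1,-2.5],[0,0,0],1],[[-8.7,8.1,-2.5],[0,0,0],1],[[-8.7,8.1,-2.5],[0,0,0],1]]'
python3 - <<'E'
from h import *
from plant import snapshot
go((.4965,.002,.1105))
m=camera_model("wrist");im=np.array(snapshot("wrist")[:,:,::-1]);cv2.imwrite("w_m.png",im)
K=np.array(m["mtx"]);P=np.linalg.inv(m["pose"])
c=K@(P@[.4965,.002,.122,1])[:3];print("lid pred",(c[:2]/c[2]).round(1))
h=cv2.cvtColor(im,cv2.COLOR_BGR2HSV);k=cv2.inRange(h,(17,130,60),(30,255,255))
n,l,s,ct=cv2.connectedComponentsWithStats(k)
print([s[i].tolist() for i in range(1,n) if s[i,4]>300])
E
```

```text
time_s: 14.28
position: [0.4965, 0.0025, 0.1322]
orientation: [-0.0, 0.993, 0.115, 0.001]
wrist_force: [0.4, 0.8, 0.4]
grip_width: 0.002
grip_force: 0.0
pos [0.4965 0.0025 0.1322] F [0.43 0.78 0.43] shift cm [-0.01  0.05  2.17]
lid pred [324.5 229.5]
[[140, 41, 111, 109, 2113], [154, 57, 75, 79, 3528], [281, 185, 93, 74, 1298], [294, 198, 69, 50, 2096], [435, 244, 91, 53, 1197], [443, 262, 61, 35, 1526]]
```

The middle lid spans u 281–374, centred at 327.5, within 2 mm of the prediction. I'll shift 1 mm and descend by feel.

```bash
python3 -m jog '[[[0,0.15,1],[0,0,0],1],[[0,0.15,2.1],[0,0,0],1],[[0,0.15,2.15],[0,0,0],1],[[0,0.15,2.15],[0,0,0],1]]'|grep -E "pos|wrist|time"; python3 -m jog '[[[0,0,0.05],[0,0,0],1],[[0,0,0.05],[0,0,0],1]]'|grep -E "pos|wrist"
```

```text
time_s: 14.82
position: [0.4963, 0.0015, 0.1094]
wrist_force: [1.2, 1.0, 3.4]
position: [0.4963, 0.0015, 0.1092]
wrist_force: [-0.8, 0.9, 6.6]
```

```bash
python3 -m jog '[[[0,0,0.05],[0,0,0],1],[[0,0,0.05],[0,0,0],1]]'|grep -E "pos|wrist|time"
```

```text
time_s: 15.32
position: [0.4964, 0.0015, 0.1089]
wrist_force: [0.1, 1.0, 10.6]
```

```bash
python3 -m jog '[[[0,0,0.05],[0,0,0],1],[[0,0,0.05],[0,0,0],1]]'|grep -E "pos|wrist|time"
```

```text
time_s: 15.58
position: [0.4964, 0.0014, 0.1087]
wrist_force: [-2.2, 1.1, 12.9]
```

The middle dome is stiff at about 15 N/mm with 13 N reached, so it is sealed. Now the right jar.

```bash
python3 -m jog '[[[0,0,-1.5],[0,0,0],1],[[0,0,-2.5],[0,0,0],1],[[-2.4,5.3,-2.5],[0,0,0],1],[[-4.8,10.6,-2.5],[0,0,0],1],[[-4.8,10.6,-2.5],[0,0,0],1],[[-4.8,10.6,-2.5],[0,0,0],1]]'
python3 - <<'E'
from h import *
from plant import snapshot
go((.474,-.113,.1105))
m=camera_model("wrist");im=np.array(snapshot("wrist")[:,:,::-1]);cv2.imwrite("pics/wr.png",im[130:330,180:520])
K=np.array(m["mtx"]);P=np.linalg.inv(m["pose"])
c=K@(P@[.474,-.113,.122,1])[:3];print("lid pred",(c[:2]/c[2]).round(1))
h=cv2.cvtColor(im,cv2.COLOR_BGR2HSV);k=cv2.inRange(h,(17,130,60),(30,255,255))
n,l,s,ct=cv2.connectedComponentsWithStats(k)
print([s[i].tolist() for i in range(1,n) if s[i,4]>300])
E
```

```text
time_s: 16.32
position: [0.4738, -0.1131, 0.1336]
orientation: [-0.0, 0.993, 0.115, 0.0]
wrist_force: [-0.3, 0.9, 0.5]
grip_width: 0.006
grip_force: 0.0
pos [ 0.4738 -0.1131  0.1336] F [-0.33  0.88  0.5 ] shift cm [ 0.03 -0.    2.31]
lid pred [323.7 228.2]
[[0, 0, 36, 53, 1509], [0, 0, 57, 68, 1040], [113, 107, 103, 98, 2048], [125, 123, 73, 71, 3641], [278, 183, 139, 83, 3572], [290, 194, 68, 52, 2226]]
```

View pics/wr.png

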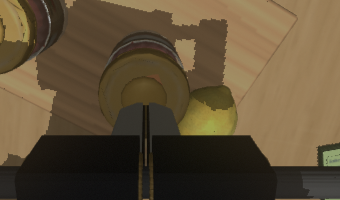

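The right lid is centred at about (324,228) in the full picture, right under the fingertip, with the lemon beside it well below. I'll descend.

```bash
python3 -m jog '[[[0,0,1],[0,0,0],1],[[0,0,2.1],[0,0,0],1],[[0,0,2.3],[0,0,0],1],[[0,0,2.3],[0,0,0],1]]'|grep -E "pos|wrist|time"; python3 -m jog '[[[0,0,0.05],[0,0,0],1],[[0,0,0.05],[0,0,0],1]]'|grep -E "pos|wrist"
```

```text
time_s: 16.88
position: [0.4735, -0.113, 0.11]
wrist_force: [0.0, 0.3, 1.5]
position: [0.4737, -0.1135, 0.11]
wrist_force: [-1.2, -0.8, 0.0]
```

```bash
python3 -m jog '[[[0,0,0.05],[0,0,0],1],[[0,0,0.05],[0,0,0],1]]'|grep -E "pos|wrist|time"
```

```text
time_s: 17.38
position: [0.4737, -0.1135, 0.1095]
wrist_force: [0.4, -0.6, 1.6]
```

```bash
python3 -m jog '[[[0,0,0.03],[0,0,0],1],[[0,0,0.03],[0,0,0],1]]'|grep -E "pos|wrist|time"
```

```text
time_s: 17.62
position: [0.4738, -0.1135, 0.1093]
wrist_force: [-0.3, -0.3, 4.5]
```

```bash
python3 -m jog '[[[0,0,0.05],[0,0,0],1],[[0,0,0.05],[0,0,0],1]]'|grep -E "pos|wrist|time"
```

```text
time_s: 17.88
position: [0.4737, -0.1135, 0.109]
wrist_force: [-0.9, 0.4, 9.4]
```

```bash
python3 -m jog '[[[0,0,0],[0,0,0],1],[[0,0,0],[0,0,0],1]]'|grep -E "pos|wrist|time"
```

```text
time_s: 18.12
position: [0.4738, -0.1135, 0.109]
wrist_force: [-1.2, -0.9, 8.2]
```

The right dome is stiff too, with 8–9 N for about 0.5 mm, so it is sealed. Back to the left jar.

```bash
python3 -m jog '[[[0,0,-1.5],[0,0,0],1],[[0,0,-2.8],[0,0,0],1],[[3.4,-4.7,-2.8],[0,0,0],1],[[6.8,-9.4,-2.8],[0,0,0],1],[[10.1,-14.1,-2.8],[0,0,0],1],[[13.5,-18.8,-2.8],[0,0,0],1],[[13.5,-18.8,-2.8],[0,0,0],1],[[13.5,-18.8,-2.8],[0,0,0],1],[[13.5,-18.8,-2.8],[0,0,0],1]]'
python3 -c "
from h import *
go((.5617,.1005,.112))"
```

```text
time_s: 19.25
position: [0.5614, 0.0989, 0.1366]
orientation: [0.0, 0.993, 0.115, -0.0]
wrist_force: [1.0, -0.6, 0.2]
grip_width: -0.0
grip_force: 0.0
pos [0.5614 0.0989 0.1366] F [ 0.98 -0.59  0.19] shift cm [ 0.07 -0.15  2.46]
```

```bash
python3 -m jog '[[[0,-0.1,1],[0,0,0],1],[[0,-0.1,2],[0,0,0],1],[[0,-0.1,2.4],[0,0,0],1],[[0,-0.1,2.5],[0,0,0],1],[[0,-0.1,2.6],[0,0,0],1],[[0,-0.1,2.7],[0,0,0],1],[[0,-0.1,2.8],[0,0,0],1],[[0,-0.1,2.9],[0,0,0],1],[[0,-0.1,3],[0,0,0],1],[[0,-0.1,3],[0,0,0],1]]'|grep -E "pos|wrist|time"
```

```text
time_s: 20.5
position: [0.5617, 0.1017, 0.1067]
wrist_force: [-0.7, -0.2, 2.6]
```

```bash
python3 -m jog '[[[0,0,0.05],[0,0,0],1],[[0,0,0.05],[0,0,0],1]]'|grep -E "pos|wrist|time"
```

```text
time_s: 20.75
position: [0.5617, 0.1017, 0.1062]
wrist_force: [-0.5, -0.2, 4.2]
```

```bash
python3 -m jog '[[[0,0,0.05],[0,0,0],1],[[0,0,0.05],[0,0,0],1]]'|grep -E "pos|wrist|time"
```

```text
time_s: 21.0
position: [0.5617, 0.1017, 0.106]
wrist_force: [-1.3, -0.6, 8.3]
```

```bash
python3 -m jog '[[[0,0,0.03],[0,0,0],1],[[0,0,0.03],[0,0,0],1]]'|grep -E "pos|wrist|time"
```

```text
time_s: 21.25
position: [0.5618, 0.1017, 0.1059]
wrist_force: [-2.3, -0.8, 9.3]
```

The dome is on its stop: the force jumped from 4 to 9 N over about 0.3 mm. I'll let it settle and hand in.

```bash
python3 -m jog '[[[0,0,0],[0,0,0],1],[[0,0,0],[0,0,0],1],[[0,0,0],[0,0,0],1],[[0,0,0],[0,0,0],1]]'|grep -E "pos|wrist|time" && python3 -c "
from plant import order
print(order.job_done())"
```

```text
time_s: 21.75
position: [0.5618, 0.1017, 0.1059]
wrist_force: [-2.4, -1.1, 9.5]
the job is handed in; nothing more can be done
None
```

The left jar is the unsealed one: I pressed all three lids left to right, the middle and right were stiff, and I handed in with the left dome held fully down at about 9.5 N. One doubt: the reported TCP height read about 36 mm lower than the cameras and contact put it, so if the judge uses that reading, its check that the grasp point is above the dome would fail.

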